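# Register a setting square and hold it home in the rack nest

## Robot

A 6-joint arm with a two-finger parallel gripper is mounted at the origin on the work surface. World frame = base frame: x ahead of the robot, y to its left, z up, the work surface at z = 0. Lengths are in m, angles in rad, forces in N, time in s.
With the tool pointing down it reaches from about 0.375 to 0.975 m from the base axis. Payload 3.8 kg.
Tool frame: the origin (TCP) lies at the very end of the fingers, on their centre line; the grasp point (between the pads) lies 19 mm behind it (env.grip_depth is the distance from the TCP to the grasp point, in m); z points along the fingers, y is the direction in which the jaws open and shut (so a half turn about z gives the same grasp; the last joint's range is limited). The gripper opens to 88 mm and grips with 3 to 60 N. Pads are 18 mm wide; open, the fingers measure 123 mm over their backs; the gripper's body (75 mm by 187 mm) begins 45 mm behind the grasp point.
Start: joints at [-1.351, 0.264, 1.604, -0, 1.274, -0.037], TCP at [0.171, -0.653, 0.239] pointing down, gripper open.
Joint ranges: [-2.63, 2.63], [-0.94, 2.18], [0.31, 2.57], [-1.31, 4.45], [0, 2.66], [-2.55, 2.55]. Speed limits (rad/s): [2.57, 2.57, 3.14, 3.14, 3.14, 3.14].

## Interface

Orientations are given as [roll, pitch, yaw] about the fixed x, y, z axes, in that order (R = Rz(yaw) Ry(pitch) Rx(roll)).
In Python, from bench import env, cams, ticket gives the robot as it stands.
- The arm moves only by the tool step_arm, never from a script. Its argument "steps" is a list of rows, each a list of 3 entries, a list of its own where there are three numbers: the turn, a rotation vector about the tool's x, y, z in rad, then the shift along the tool's x, y, z in cm, then the finger opening in cm, from 0 to 8.81. A call has 1 to 20 rows; each row is the pose to reach, as a shift and turn from the pose commanded when the call began, along the tool's axes at that moment; what a row does not reach only later rows make up. A row lasts 1/8 s, in which the tool goes at most 62.5 mm and 10.7 degrees, less where a joint would pass 70% of its speed; a pose out of reach is approached as far as the arm can. A call with a gripper value outside its range is refused whole. The fingers move at their own pace and stop on an object; "newtons" is the grip in N (left out, the last holds). Time passes only in rows, so rows that repeat a pose let the fingers close. It gives the time, the measured TCP pose, the force and the opening at its end, in the units of the state.
- env.observe(): the state, without advancing time (a new reading comes with each control period).
- cams.capture(name): name is "scene" or "top"; returns (picture, depth): 400x640x3 uint8, blue, green, red; 400x640 float32, m along the optical axis (not along the pixel's ray), 0 where there is no reading.
- cams.get_calibration(name): a dict with "mtx" (3x3 intrinsics, pixels), "camera_from_world" (4x4, takes a point from world to camera coordinates). Camera axes: x right, y up, looking along -z (the intrinsics and any distortion apply to the point x, -y, -z); pixel columns grow to the right and rows downward; lengths in m; the calibration is good to about 2 mm. A picture is of the moment at which its call begins. get_calibration takes no time and is no camera call.
- ticket.job_done(): hands the job in, once; it reports no verdict.
The state is a dict: "t": time; "joints": joint angles; "dq": joint speeds; "joint_efforts": joint torques, N m; "position": TCP position; "tool_rot": TCP orientation; "force": force on the tool from outside, world axes, zero at the start; "wrist_torque": the same for the moment, N m; "width": finger opening in m.
Only numpy, scipy, OpenCV 4.12 (cv2) and the standard library are available. Lean on these libraries where they do the work, as an engineer would, in place of code of your own. Each camera call takes 0.05 s, during which the arm holds its last target.

## Task

Lift the aluminium setting square by its upright black grip and show the code reader the dot code on the square's long outer edge, then the one on its short outer edge, holding each still for a moment squarely in front of the reader's window, about four centimetres from the glass. Then lay the square flat in the rack nest and press it gently into the corner until its long edge bears flush against the long fence and its short edge against the short fence, and finish while still gripping it and pressing it against both fences. Leave everything else on the deck where it stands and do not hit the reader.

Things in the scene. Friction and masses are not known exactly. Their poses are not given: they have to be found in the camera images.
- square: The setting square (loose, some 220 g): a flat aluminium L, 12 mm thick, legs 22 mm wide, with an upright black grip at the elbow. Origin on the underside below the grip's axis, z up. Long outer edge (120 mm): face at x = +28 mm, looking along +x, y = -92 to +28 mm. Short outer edge (85 mm): face at y = +28 mm, looking along +y, x = -57 to +28 mm
- square_grip (a point): Centre of the square's black grip, 42 mm above the underside; axes as the square's. The grip is a post 24 x 24 mm, sides parallel to x and y, from 12 to 72 mm above the underside
- square_corner (a point): Outer corner of the square where its long and short edges meet, on the underside, at (28, 28, 0) mm in the square's frame
- long_mark (a point): Dot code (20 mm long) in the middle of the long outer edge, at (28, -32, 6) mm in the square's frame; looks along the square's +x
- short_mark (a point): Dot code (20 mm long) in the middle of the short outer edge, at (-14.5, 28, 6) mm in the square's frame; looks along the square's +y
- nest: The rack nest, fixed: a grey base plate 130 mm (x) by 160 mm (y), 8 mm thick, with two low steel fences that form an inside corner at its +x, +y corner. Origin under the plate's centre. The fences rise 14 mm above the plate (top 22 mm above the deck). Polished metal: the square slides easily on it. It fits with its axes parallel to the nest's
- nest_corner (a point): Inside corner of the nest, on the plate's top face (8 mm above the deck), where the planes of the two fences' inner faces meet: (50, 65, 8) mm in the nest's frame. The home place of the square's outer corner
- fence_long: The long fence, rigid, 137 mm long along the nest's y, 10 mm thick, 14 mm tall; its inner face is at x = +50 mm of the nest and looks along the nest's -x. Origin: centre of its underside
- fence_short: The short fence, rigid, 97 mm long along the nest's x, 10 mm thick, 14 mm tall; its inner face is at y = +65 mm of the nest and looks along the nest's -y. Origin: centre of its underside
- reader: The code reader, fixed: an upright white box 60 mm deep, 90 mm wide, 111 mm tall, on a foot 80 x 105 x 8 mm; a dark window in the side towards the robot and a dark strip on top along that side. Origin on the deck under the window; x points from the window into the box, z up
- reader_window (a point): Centre of the reader's glass (54 mm wide, 34 mm tall), 75 mm above the deck, on its front face; axes as the reader's, so the free space before it is on its -x side. It reads codes 10 to 80 mm away, roughly centred on the window and facing it
- rack_full: Bystander: orange tube rack 105 x 190 mm with green-capped tubes, 101 mm tall; origin under its centre
- rack_empty: Bystander: empty orange tube rack 105 x 190 x 50 mm; origin under its centre
- tip_box_a: Bystander: tip box 85 x 120 x 80 mm; origin under its centre
- tip_box_b: Bystander: tip box 85 x 120 x 80 mm; origin under its centre
- jar: Bystander: small jar, 44 mm across, 55 mm tall, between the work places; origin under its centre
- timer: Bystander: small flat timer 42 x 62 x 16 mm lying before the reader; origin under its centre
- reagent: Bystander: amber bottle 70 mm across, 140 mm tall; origin under its centre
There are look-alikes about, which are no part of the job. What is shaped like the reader but purple is not meant.

How it is judged:
By the outcome, as a careful person would: the job done as asked, in the order asked, and still so for the second after the job is handed in, while the arm keeps its last pose, push and grip.
It also fails if it takes over 72 s, if anything falls off the work surface, if the arm or the gripper's body presses on something with over 40 N, if the wrist force passes 120 N, or if a joint passes its speed limit or range.

## Working session

There is one attempt and no reset: what is moved stays moved. The work goes in short steps, Python scripts to look and compute and a tool call to move; the robot and the scene stay as the last step left them, time stands still between calls to the robot, and variables do not carry over. Pictures are saved under pics/ and viewed, and the job is handed in when it is done.

Besides the shell and the picture viewer there is one more tool, called in YAML: its name, and indented under it one key for each argument. step_arm: Moves the arm, as the interface text tells. Its arguments: {"type":"object","properties":{"steps":{"type":"array"},"newtons":{"type":"number"}},"required":["steps"]}

```bash
mkdir -p pics; ls; python3 - <<'E'
from bench import env,cams,ticket
import cv2,numpy as np
print(env.observe())
for n in("scene","top"):
    p,d=cams.capture(n); cv2.imwrite(f"pics/{n}0.png",p); np.save(f"pics/{n}0.npy",d); c=cams.get_calibration(n); print(c); 
E
```

```text
pics
{'t': 0.0, 'joints': array([-1.35086929e+00,  2.64705963e-01,  1.60531790e+00, -3.53317115e-05,
        1.27371826e+00, -3.68611565e-02]), 'dq': array([-0.0015101 ,  0.00119741,  0.00020402, -0.00235033, -0.00048725,
       -0.0008693 ]), 'joint_efforts': array([-2.87308416e-03, -5.02113354e+01, -3.56879675e+01,  7.24435947e-02,
        2.91320833e-02, -1.72372120e-04]), 'position': array([ 0.1712948 , -0.65218837,  0.23745011]), 'tool_rot': array([-3.13944340e+00, -4.54750354e-05,  2.56798523e-01]), 'force': array([ 0.48161717,  0.52953059, -0.15554889]), 'wrist_torque': array([ 0.02464481,  0.03225655, -0.05961334]), 'width': 0.08809117985951222}
{'mtx': array([[373.16622593,   0.        , 318.8260129 ],
       [  0.        , 373.16622593, 193.17938108],
       [  0.        ,   0.        ,   1.        ]]), 'camera_from_world': array([[ 1.35441629e-01,  9.90784860e-01, -9.62062574e-04,
        -5.32979934e-02],
       [-8.23212189e-01,  1.13074449e-01,  5.56359471e-01,
         4.06605796e-01],
       [ 5.51341325e-01, -7.45622515e-02,  8.30941161e-01,
        -1.45240844e+00],
       [ 0.00000000e+00,  0.00000000e+00,  0.00000000e+00,
         1.00000000e+00]])}
{'mtx': array([[384.55889929,   0.        , 317.32769655],
       [  0.        , 384.55889929, 206.34613626],
       [  0.        ,   0.        ,   1.        ]]), 'camera_from_world': array([[-0.02929235, -0.9994721 , -0.01405241,  0.00476388],
       [ 0.99809379, -0.03001016,  0.05392752, -0.54044807],
       [-0.05432076, -0.01244596,  0.99844597, -1.10794546],
       [ 0.        ,  0.        ,  0.        ,  1.        ]])}
```

View pics/scene0.png

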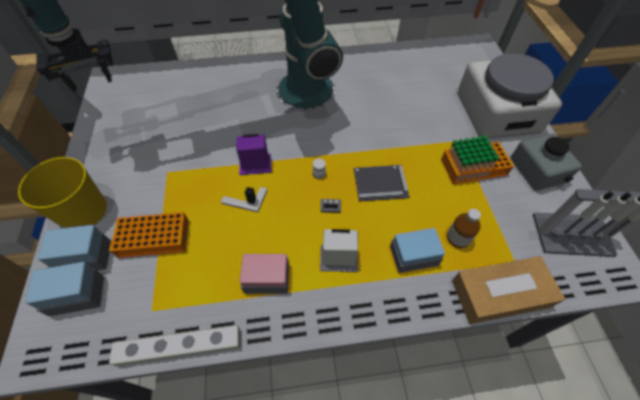

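View pics/top0.png

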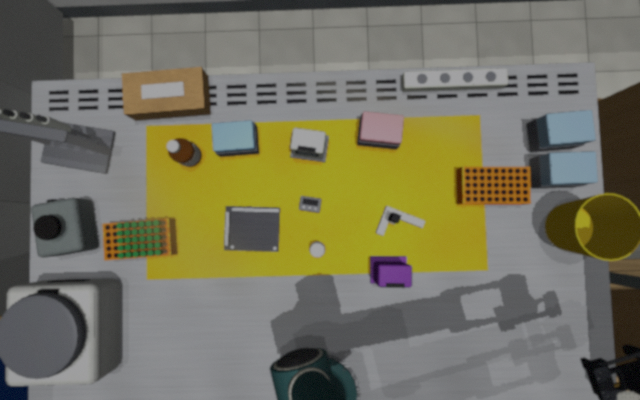

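The scene shows the square at scene (247,199) / top (398,219), the white reader at (340,248) / (309,143) and the nest at (381,182) / (252,229). Things that could be confused: the purple box at (253,150) / (391,272) is shaped like the reader, and tip boxes at top (380,130) and (235,138). By the description I choose the white reader and the only L with a black post. Next I check with crops.

```bash
python3 - <<'E'
import cv2,numpy as np
t=cv2.imread("pics/top0.png"); s=cv2.imread("pics/scene0.png")
def c(im,x,y,w,h,f): return cv2.resize(im[y:y+h,x:x+w],None,fx=f,fy=f,interpolation=cv2.INTER_CUBIC)
a=c(t,370,195,64,48,6);b=c(t,215,195,64,60,6);r=c(t,280,120,64,48,6)
d=c(s,215,175,64,48,6)
H=np.hstack
top=H([a,c(t,215,197,64,48,6)]);bot=H([r,d])
cv2.imwrite("pics/crop0.png",np.vstack([top,bot]))
E
```

```text
(no output)
```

View pics/crop0.png

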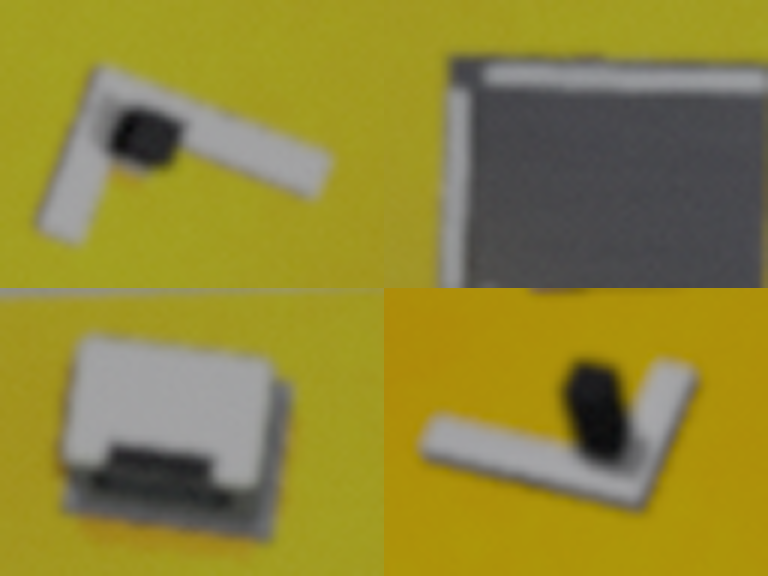

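The crops show the L with the post at top px (393,218), its outer corner at about (386,206) and the long leg running right and down. The nest's corner is at upper left (+x, +y), and the white reader's dark strip and window face the robot. Now measuring.

```bash
cat > h.py <<'E'
import cv2,numpy as np
from bench import env,cams,ticket
def ray(name,uv,z):
    c=cams.get_calibration(name); K=c["mtx"]; T=c["camera_from_world"]; R=T[:3,:3]; o=-R.T@T[:3,3]
    uv=np.atleast_2d(np.asarray(uv,float)); p=np.c_[(uv-K[:2,2])/K[0,0],np.ones(len(uv))]
    d=(p*[1,-1,-1])@R; s=(z-o[2])/d[:,2]; return (o+d*s[:,None])
def proj(name,P):
    c=cams.get_calibration(name); K=c["mtx"]; T=c["camera_from_world"]
    q=(np.atleast_2d(P)@T[:3,:3].T+T[:3,3])*[1,-1,-1]; return q[:,:2]/q[:,2:]*K[0,0]+K[:2,2]
F=8
def contour(im,box,thr,z,name,ch=lambda b:cv2.cvtColor(b,cv2.COLOR_BGR2HSV)[...,1],inv=True):
    x,y,w,h=box; c=ch(im[y:y+h,x:x+w]); c=cv2.resize(c,None,fx=F,fy=F,interpolation=cv2.INTER_CUBIC)
    m=((c<thr) if inv else (c>thr)).astype(np.uint8)
    k=max(cv2.findContours(m,cv2.RETR_EXTERNAL,cv2.CHAIN_APPROX_NONE)[0],key=cv2.contourArea)
    uv=(k[:,0]+.5)/F-.5+[x,y]
    return uv,ray(name,uv,z)[:,:2],k
def corners(P,eps):
    return cv2.approxPolyDP(P.astype(np.float32)[:,None],eps,True)[:,0]
def line(P,a,b):
    d=(b-a)/np.linalg.norm(b-a);n=np.array([-d[1],d[0]]);L=np.linalg.norm(b-a)
    s=(P-a)@d;e=(P-a)@n; k=(abs(e)<.004)&(s>.12*L)&(s<.88*L)
    v=cv2.fitLine(P[k].astype(np.float32),cv2.DIST_HUBER,0,.01,.01).ravel(); return v[:2]*np.sign(v[:2]@d),v[2:]
E
python3 - <<'E'
from h import *
t=cv2.imread("pics/top0.png"); s=cv2.imread("pics/scene0.png")
dt=np.load("pics/top0.npy")
np.set_printoptions(precision=4,suppress=True)
for nm,im,box in(("top",t,(370,195,64,48)),("scene",s,(215,175,64,48))):
    uv,P,k=contour(im,box,120,.012,nm); C=corners(P,.008); print(nm,"square",C.tolist(),[np.linalg.norm(C[i]-C[i-1]).round(4) for i in range(len(C))])
    x,y,w,h=box; g=cv2.cvtColor(im[y:y+h,x:x+w],cv2.COLOR_BGR2GRAY)
    uv,P,k=contour(im,box,75,.072,nm,ch=lambda b:cv2.cvtColor(b,cv2.COLOR_BGR2GRAY)); print("grip blob",uv.min(0),uv.max(0),P.mean(0))
hs=cv2.cvtColor(t,cv2.COLOR_BGR2HSV)
for p in((252,229),(252,212),(309,138),(309,152),(393,216)): print(p,hs[p[1],p[0]],dt[p[1],p[0]])
uv,P,k=contour(t,(215,195,75,65),120,.008,"top");C=corners(P,.012);print("nest",C.tolist(),[np.linalg.norm(C[i]-C[i-1]).round(4) for i in range(len(C))])
uv,P,k=contour(t,(280,118,60,50),130,.111,"top",ch=lambda b:cv2.cvtColor(b,cv2.COLOR_BGR2GRAY),inv=False);C=corners(P,.01);print("reader white",C.tolist())
E
```

```text
top square [[0.4616198241710663, -0.17772029340267181], [0.45081794261932373, -0.19981592893600464], [0.4848567247390747, -0.21566088497638702], [0.4955769181251526, -0.2469661831855774], [0.46903789043426514, -0.30896270275115967], [0.4878673255443573, -0.3231997489929199], [0.5378268957138062, -0.21263881027698517]] [np.float32(0.0838), np.float32(0.0246), np.float32(0.0375), np.float32(0.0331), np.float32(0.0674), np.float32(0.0236), np.float32(0.1213)]
grip blob [387.9375 212.9375] [399.3125 222.0625] [ 0.5    -0.2214]
scene square [[0.46273326873779297, -0.17504382133483887], [0.45045173168182373, -0.19406047463417053], [0.48052385449409485, -0.21532876789569855], [0.45646870136260986, -0.2206464260816574], [0.4506995379924774, -0.23456358909606934], [0.4960035979747772, -0.23515522480010986], [0.46917426586151123, -0.3082389235496521], [0.4886699616909027, -0.31882208585739136], [0.5403162240982056, -0.20978538691997528]] [np.float32(0.085), np.float32(0.0226), np.float32(0.0368), np.float32(0.0246), np.float32(0.0151), np.float32(0.0453), np.float32(0.0779), np.float32(0.0222), np.float32(0.1206)]
grip blob [244.5625 187.1875] [255.3125 203.9375] [ 0.5202 -0.2195]
(252, 229) [110  10  73] 1.1259859
(252, 212) [110   8  97] 1.1271743
(309, 138) [120   2 163] 1.0325124
(309, 152) [50 17 46] 1.0453855
(393, 216) [150   7  37] 1.0638778
nest [[0.5481771230697632, 0.25834375619888306], [0.42367681860923767, 0.26516425609588623], [0.41594281792640686, 0.10874204337596893], [0.540925145149231, 0.10283227264881134]] [np.float32(0.1557), np.float32(0.1247), np.float32(0.1566), np.float32(0.1251)]
reader white [[0.7786339521408081, 0.08261517435312271], [0.642791211605072, 0.08587537705898285], [0.637730062007904, -0.07478245347738266], [0.7732357382774353, -0.07917410880327225]]
```

```bash
python3 - <<'E'
from h import *
np.set_printoptions(precision=4,suppress=True)
I={n:cv2.imread(f"pics/{n}0.png") for n in("top","scene")}
def inter(l1,l2):
    a=np.array([l1[0],-l2[0]]).T; return l1[1]+l1[0]*np.linalg.solve(a,l2[1]-l1[1])[0]
for nm,box in(("top",(370,195,64,48)),("scene",(215,175,64,48))):
    for thr in(100,120,140):
        uv,P,k=contour(I[nm],box,thr,.012,nm)
        a=line(P,np.array([.488,-.321]),np.array([.539,-.211])); b=line(P,np.array([.462,-.176]),np.array([.539,-.211]))
        yl=np.arctan2(-a[0][0],a[0][1]); ys=np.arctan2(b[0][1],b[0][0]); print(nm,thr,"yaw",yl,ys,"corner",inter(a,b))
G=lambda b:cv2.cvtColor(b,cv2.COLOR_BGR2GRAY)
# reader: low-sat mask incl. foot; top face; bright
x,y,w,h=280,118,60,50
hs=cv2.cvtColor(I["top"],cv2.COLOR_BGR2HSV)
print(hs[118:168:3,310].tolist()); 
E
python3 - <<'E'
import cv2,numpy as np
s=cv2.imread("pics/scene0.png");t=cv2.imread("pics/top0.png")
a=cv2.resize(s[220:275,310:370],None,fx=6,fy=6,interpolation=2);b=cv2.resize(t[195:255,215:285],None,fx=5.5,fy=5.5,interpolation=2)
o=np.zeros((335,760,3),np.uint8);o[:330,:360]=a;o[:330,365:365+b.shape[1]]=b
cv2.imwrite("pics/crop1.png",o)
E
```

```text
top 100 yaw -0.4054143208059088 -0.40706750455519647 corner [ 0.5393 -0.211 ]
top 120 yaw -0.4056289971082909 -0.4068484684337381 corner [ 0.5402 -0.2107]
top 140 yaw -0.40993076898174297 -0.4067249312522666 corner [ 0.5413 -0.2105]
scene 100 yaw -0.4026075185159196 -0.4040040879842692 corner [ 0.5411 -0.2076]
scene 120 yaw -0.40490205070471136 -0.40756494882082694 corner [ 0.5418 -0.2076]
scene 140 yaw -0.4144628797971666 -0.4133693242885459 corner [ 0.5427 -0.2078]
[[0, 0, 141], [28, 161, 158], [28, 207, 161], [28, 198, 162], [29, 32, 157], [90, 2, 164], [120, 2, 164], [105, 3, 163], [120, 2, 164], [120, 2, 160], [0, 0, 58], [135, 12, 44], [90, 11, 46], [60, 3, 76], [22, 144, 124], [25, 209, 162], [28, 209, 161]]
```

View pics/crop1.png

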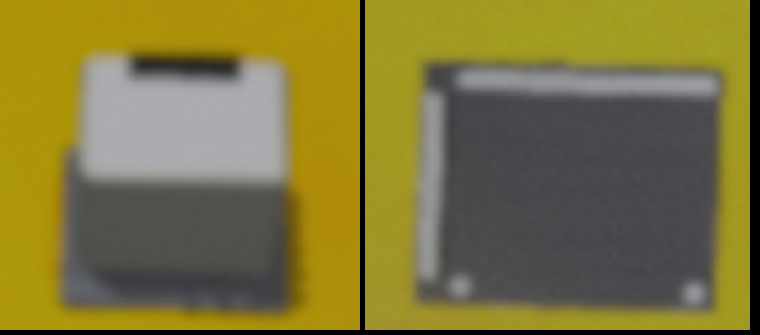

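```bash
python3 - <<'E'
from h import *
np.set_printoptions(precision=4,suppress=True)
I={n:cv2.imread(f"pics/{n}0.png") for n in("top","scene")}
def whiteness(b):
    hs=cv2.cvtColor(b,cv2.COLOR_BGR2HSV); return np.where(hs[...,1]<75,hs[...,2],0).astype(np.uint8)
for nm,box in(("top",(284,123,50,42)),("scene",(315,222,50,50))):
    uv,P,k=contour(I[nm],box,115,.111,nm,ch=lambda b:b.min(2),inv=False)
    print(nm,"white bbox",uv.min(0),uv.max(0),P.min(0),P.max(0)); C=corners(P,.006); print(C.tolist()); r=cv2.minAreaRect(P.astype(np.float32)); print("rect",r,cv2.boxPoints(r).tolist())
for n in("top","scene"):
  box={"top":(217,195,75,65),"scene":(345,155,75,55)}[n]
  uv,P,k=contour(I[n],box,120,.008,n)
  r=cv2.minAreaRect(P.astype(np.float32)); print(n,"nest plate",r,cv2.boxPoints(r).tolist())
  # fences (bright), inside edges
  x,y,w,h=box; g=cv2.resize(I[n][y:y+h,x:x+w].min(2),None,fx=F,fy=F,interpolation=2)
  hs=cv2.resize(cv2.cvtColor(I[n][y:y+h,x:x+w],cv2.COLOR_BGR2HSV)[...,1],None,fx=F,fy=F,interpolation=2)
  m=((g>108)&(hs<70)).astype(np.uint8)
  for k in cv2.findContours(m,0,1)[0]:
    if cv2.contourArea(k)<1500: continue
    uv=(k[:,0]+.5)/F-.5+[x,y]; Q=ray(n,uv,.022)[:,:2]; r=cv2.minAreaRect(Q.astype(np.float32)); print(" fence",np.array(r[0]),r[1:],cv2.boxPoints(r).round(4).tolist())
E
```

```text
top white bbox [290.3125 127.5625] [324.9375 152.5625] [ 0.6796 -0.0387] [0.7498 0.0555]
[[0.746953010559082, 0.04652482643723488], [0.6939737200737, 0.05295315384864807], [0.7014231085777283, 0.0308516975492239], [0.6821291446685791, -0.0301935113966465], [0.7360572218894958, -0.035519715398550034]]
rect ((0.7150789499282837, 0.008018653839826584), (0.08973665535449982, 0.05906606465578079), 79.66512298583984) [[0.6779756546020508, -0.030823472887277603], [0.7360833883285522, -0.04141998663544655], [0.7521822452545166, 0.04686078056693077], [0.6940745115280151, 0.057457294315099716]]
scene white bbox [322.4375 229.0625] [357.0625 250.0625] [ 0.6811 -0.0363] [0.7508 0.0584]
[[0.6836433410644531, -0.025654656812548637], [0.7369891405105591, -0.03369377925992012], [0.7480342388153076, 0.049396395683288574], [0.6956332921981812, 0.05626450479030609], [0.6994227170944214, 0.029583320021629333]]
rect ((0.7165846824645996, 0.010846316814422607), (0.08873788267374039, 0.05945469066500664), 79.64569091796875) [[0.6793668270111084, -0.027457045391201973], [0.7378532886505127, -0.0381431207060
[... 1014 characters left out ...]
21826172) [[0.4109102785587311, 0.11119341105222702], [0.5420053601264954, 0.10372477024793625], [0.5511789321899414, 0.26474541425704956], [0.42008382081985474, 0.27221405506134033]]
 fence [0.5342 0.1727] ((0.13328038156032562, 0.011111687868833542), 86.86351776123047) [[0.5249999761581421, 0.10639999806880951], [0.5360999703407288, 0.10580000281333923], [0.54339998960495, 0.23890000581741333], [0.5322999954223633, 0.2395000010728836]]
 fence [0.4822 0.2573] ((0.009822413325309753, 0.09687068313360214), 86.7328872680664) [[0.4336000084877014, 0.2551000118255615], [0.5303000211715698, 0.24959999322891235], [0.5307999849319458, 0.25940001010894775], [0.4341000020503998, 0.26489999890327454]]
```

```bash
python3 - <<'E'
from h import *
np.set_printoptions(precision=4,suppress=True)
I={n:cv2.imread(f"pics/{n}0.png") for n in("top","scene")}
A=np.array
for nm,box in(("top",(284,123,50,42)),("scene",(315,222,50,50))):
  o=A([-.0015,-.0025]) if nm=="top" else A([0,0])
  for thr in(105,120):
    uv,P,k=contour(I[nm],box,thr,.111,nm,ch=lambda b:b.min(2),inv=False)
    q=[A(p)+o for p in([.6836,-.0257],[.737,-.0337],[.748,.0494],[.6956,.0563])]
    R=line(P,q[0],q[1]);L=line(P,q[3],q[2]);B=line(P,q[1],q[2])
    print(nm,thr,"yaw R,L,B",*[np.arctan2(l[0][1],l[0][0]) for l in(R,L)],np.arctan2(-B[0][0],B[0][1]),R[1],L[1],B[1])
E
```

```text
top 105 yaw R,L,B -0.152230322294322 -0.1740198261035052 -0.1620082481105802 [ 0.6992 -0.0347] [0.7205 0.0525] [ 0.7432 -0.0008]
top 120 yaw R,L,B -0.17311433711109725 -0.1719080789311607 -0.16464896558071232 [ 0.7083 -0.0353] [0.7206 0.0516] [0.7434 0.0051]
scene 105 yaw R,L,B -0.1823772919337647 -0.16390679329018978 -0.15093560094018874 [ 0.7068 -0.0315] [0.7231 0.055 ] [0.7459 0.0072]
scene 120 yaw R,L,B -0.2053789048115045 -0.17187785370443684 -0.15051873979543542 [ 0.7102 -0.0315] [0.721  0.0546] [0.7445 0.0059]
```

Positions agree between the two views within 3 mm and match the given sizes:

| Item | Position (m) | Yaw (rad) |
|---|---|---|
| Square grip | (0.504, -0.224) | -0.406 |
| Window | (0.686, 0.0145) | -0.168 |
| Nest corner | (0.535, 0.248) | -0.059 |

Now I write a helper for converting targets to tool-frame shifts.

```bash
cat > g.py <<'E'
# usage: g.py p x y z yaw_tool  -> turn/shift ; g.py a turnz sx sy sz -> apply rounded move
import sys,json,os,numpy as np
from scipy.spatial.transform import Rotation as Ro
f="cmd.json"; c=json.load(open(f)) if os.path.exists(f) else dict(p=[.1712,-.653,.239],yaw=.2568)
R=lambda y:Ro.from_euler("xyz",[np.pi,0,y]).as_matrix()
v=list(map(float,sys.argv[2:]))
if sys.argv[1]=="a":
    c["p"]=(np.array(c["p"])+R(c["yaw"])@np.array(v[1:])/100).tolist(); c["yaw"]-=v[0]; json.dump(c,open(f,"w")); print(c)
else:
    print("turnz",round(c["yaw"]-v[3],4),"shift cm",(R(c["yaw"]).T@(np.array(v[:3])-c["p"])*100).round(2))
E
python3 g.py p .504 -.224 .13 2.736
```

```text
turnz -2.4792 shift cm [ 43.08 -33.04  10.9 ]
```

step_arm:
  steps:
    - [[0,0,-2.479],[43.08,-33.04,5],6.5]
    - [[0,0,-2.479],[43.08,-33.04,5],6.5]
    - [[0,0,-2.479],[43.08,-33.04,5],6.5]
    - [[0,0,-2.479],[43.08,-33.04,5],6.5]
    - [[0,0,-2.479],[43.08,-33.04,5],6.5]
    - [[0,0,-2.479],[43.08,-33.04,5],6.5]
    - [[0,0,-2.479],[43.08,-33.04,5],6.5]
    - [[0,0,-2.479],[43.08,-33.04,5],6.5]
    - [[0,0,-2.479],[43.08,-33.04,5],6.5]
    - [[0,0,-2.479],[43.08,-33.04,5],6.5]
    - [[0,0,-2.479],[43.08,-33.04,5],6.5]
    - [[0,0,-2.479],[43.08,-33.04,5],6.5]
    - [[0,0,-2.479],[43.08,-33.04,5],6.5]
    - [[0,0,-2.479],[43.08,-33.04,5],6.5]
    - [[0,0,-2.479],[43.08,-33.04,10.9],6.5]
    - [[0,0,-2.479],[43.08,-33.04,10.9],6.5]
    - [[0,0,-2.479],[43.08,-33.04,10.9],6.5]

```text
t: 2.22
position: [0.5043, -0.2239, 0.1304]
tool_rot: [3.142, -0.0, 2.736]
force: [-0.5, -0.1, 0.5]
width: 0.0648
```

```bash
python3 g.py a -2.479 43.08 -33.04 10.9; python3 g.py p .504 -.224 .020 2.736; python3 - <<'E'
from h import *
t,_=cams.capture("top");s,_=cams.capture("scene")
o=np.hstack([cv2.resize(t[180:250,355:435],None,fx=5,fy=5,interpolation=2),cv2.resize(s[145:215,210:290],None,fx=5,fy=5,interpolation=2)])
cv2.imwrite("pics/pre.png",o)
E
```

```text
{'p': [0.5039558349769979, -0.2240170699331256, 0.12999999999999995], 'yaw': 2.7358000000000002}
turnz -0.0002 shift cm [-0.  0. 11.]
```

View pics/pre.png

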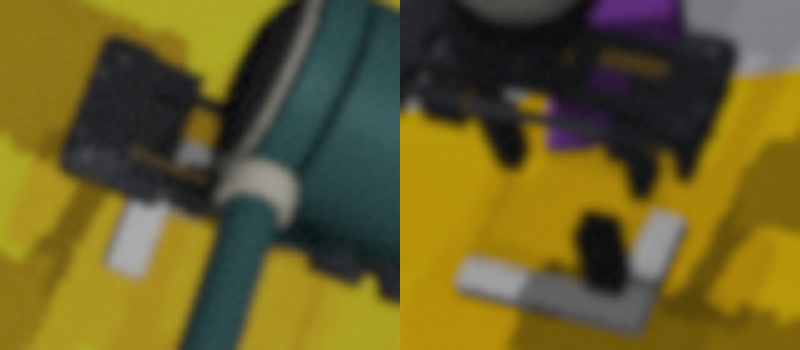

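The crop shows the two open fingers either side of the post (crop px about 505 and 640, post at 600), aligned with the long leg. Going down and gripping.

step_arm:
  steps:
    - [[0,0,0],[0,0,4],6.5]
    - [[0,0,0],[0,0,7],6.5]
    - [[0,0,0],[0,0,9.5],6.5]
    - [[0,0,0],[0,0,11],6.5]
    - [[0,0,0],[0,0,11],6.5]
    - [[0,0,0],[0,0,11],1.5]
    - [[0,0,0],[0,0,11],1.5]
    - [[0,0,0],[0,0,11],1.5]
    - [[0,0,0],[0,0,11],1.5]
    - [[0,0,0],[0,0,11],1.5]
    - [[0,0,0],[0,0,11],1.5]
  newtons: 40

```text
t: 3.7
position: [0.5044, -0.224, 0.02]
tool_rot: [-3.141, 0.0, 2.736]
force: [-0.9, -0.0, 2.5]
width: 0.0234
```

```bash
python3 g.py a 0 0 0 11; python3 g.py p .504 -.224 .14 2.736;python3 g.py p .6243 .0575 .14 2.974;python3 g.py p .6243 .0575 .089 2.974
```

```text
{'p': [0.5039558349769979, -0.2240170699331256, 0.01999999999999995], 'yaw': 2.7358000000000002}
turnz -0.0002 shift cm [ -0.   0. -12.]
turnz -0.2382 shift cm [  0.06  30.62 -12.  ]
turnz -0.2382 shift cm [ 0.06 30.62 -6.9 ]
```

Lift first, then travel and stay high (z 0.14) for a check before lowering to the window.

step_arm:
  steps:
    - [[0,0,0],[0,0,-2],1.5]
    - [[0,0,0],[0,0,-6],1.5]
    - [[0,0,0],[0,0,-10],1.5]
    - [[0,0,0],[0,0,-12],1.5]
    - [[0,0,-0.03],[0.0,4,-12],1.5]
    - [[0,0,-0.08],[0.0,9,-12],1.5]
    - [[0,0,-0.12],[0.0,14,-12],1.5]
    - [[0,0,-0.16],[0.0,19,-12],1.5]
    - [[0,0,-0.2],[0.0,24,-12],1.5]
    - [[0,0,-0.23],[0.0,28,-12],1.5]
    - [[0,0,-0.238],[0.06,30.62,-12],1.5]
    - [[0,0,-0.238],[0.06,30.62,-9],1.5]
    - [[0,0,-0.238],[0.06,30.62,-6.9],1.5]
    - [[0,0,-0.238],[0.06,30.62,-6.9],1.5]
    - [[0,0,-0.238],[0.06,30.62,-6.9],1.5]
    - [[0,0,-0.238],[0.06,30.62,-6.9],1.5]
  newtons: 40

```text
t: 5.7
position: [0.6255, 0.0574, 0.09]
tool_rot: [3.141, 0.002, 2.973]
force: [-0.2, 0.7, -3.6]
width: 0.0236
```

```bash
python3 g.py a -.238 .06 30.62 -6.9; python3 - <<'E'
from h import *
t,_=cams.capture("top");s,_=cams.capture("scene")
cv2.imwrite("pics/top1.png",t);cv2.imwrite("pics/scene1.png",s)
o=np.hstack([cv2.resize(t[120:200,265:345],None,fx=5,fy=5,interpolation=2),cv2.resize(s[180:260,290:370],None,fx=5,fy=5,interpolation=2)])
cv2.imwrite("pics/show1.png",o)
E
```

```text
{'p': [0.6242761434338037, 0.057553211476079835, 0.08899999999999998], 'yaw': 2.9738}
```

View pics/show1.png

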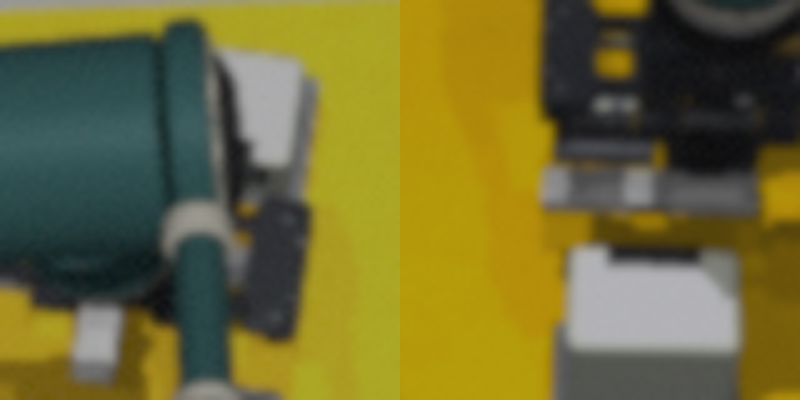

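```bash
python3 - <<'E'
from h import *
np.set_printoptions(precision=4,suppress=True)
from scipy.spatial.transform import Rotation as Ro
o=env.observe(); print(o["t"],o["position"],o["tool_rot"])
# predicted pixel of square's lower outer edge ends & top ones
ps=np.array(o["position"])-[0,0,.02]; th=o["tool_rot"][2]-np.pi
R=Ro.from_euler("z",th).as_matrix()
Q=np.array([[28,-92,0],[28,28,0],[28,-92,12],[28,28,12]])/1000
W=Q@R.T+ps; print("pred",proj("scene",W).tolist(),W.tolist())
s=cv2.imread("pics/scene1.png");print(cv2.cvtColor(s,6)[212:230,[322,330,345,355]].T)
# top edge window compare
print(ray("scene",[[319.0,221.3],[361.0,222.8]],.069))
E
```

```text
5.8 [0.6254 0.0575 0.09  ] [3.1411 0.002  2.9733]
pred [[317.18021137618354, 223.1729506241635], [360.3088843638515, 224.37623190837698], [317.1600948327751, 221.04438500592858], [360.7071872261262, 222.2546652380662]] [[0.6375531667284273, -0.03792177099153087, 0.069990230197003], [0.6576474074232443, 0.08038385647774363, 0.069990230197003], [0.6375531667284273, -0.03792177099153087, 0.081990230197003], [0.6576474074232443, 0.08038385647774363, 0.081990230197003]]
[[ 84 108 124 128 131 132 130 123 110 100 106 115 119 120 121 121 118 113]
 [ 63  76  80  79  84  92  97  98  93  87  81  74  69  68  69  71  87 120]
 [ 22  34  54  71  78  84  91  93  89  85  86  84  75  68  67  64  59  47]
 [ 18  26  42  61  75  85  94  97  91  82  75  70  69  68  68  68  69  76]]
[[ 0.6318 -0.032   0.069 ]
 [ 0.6525  0.0835  0.069 ]]
```

```bash
python3 g.py p .6166 .0116 .089 1.403
```

```text
turnz 1.5708 shift cm [-0.01 -4.66 -0.  ]
```

step_arm:
  steps:
    - [[0,0,0],[0,0,0],1.5]
    - [[0,0,0],[0,0,0],1.5]
    - [[0,0,0],[0,0,0],1.5]
    - [[0,0,0],[0,0,0],1.5]
    - [[0,0,0],[0,0,0],1.5]
    - [[0,0,0],[0,0,0],1.5]

```text
t: 6.55
position: [0.6245, 0.0577, 0.0887]
tool_rot: [3.142, -0.0, 2.974]
force: [0.0, -0.0, -1.8]
width: 0.0235
```

step_arm:
  steps:
    - [[0,0,0],[3,0,0],1.5]
    - [[0,0,0.15],[6,-1,0],1.5]
    - [[0,0,0.32],[6,-2,0],1.5]
    - [[0,0,0.5],[6,-3,0],1.5]
    - [[0,0,0.68],[6,-4,0],1.5]
    - [[0,0,0.86],[6,-4.66,0],1.5]
    - [[0,0,1.04],[6,-4.66,0],1.5]
    - [[0,0,1.22],[6,-4.66,0],1.5]
    - [[0,0,1.4],[6,-4.66,0],1.5]
    - [[0,0,1.571],[5,-4.66,0],1.5]
    - [[0,0,1.571],[2.5,-4.66,0],1.5]
    - [[0,0,1.571],[0.7,-4.66,0],1.5]
    - [[0,0,1.571],[0,-4.66,0],1.5]
    - [[0,0,1.571],[0,-4.66,0],1.5]
    - [[0,0,1.571],[0,-4.66,0],1.5]
    - [[0,0,1.571],[0,-4.66,0],1.5]
    - [[0,0,1.571],[0,-4.66,0],1.5]
    - [[0,0,1.571],[0,-4.66,0],1.5]
    - [[0,0,1.571],[0,-4.66,0],1.5]
    - [[0,0,1.571],[0,-4.66,0],1.5]

```text
t: 9.05
position: [0.6167, 0.0118, 0.0888]
tool_rot: [3.142, -0.0, 1.403]
force: [1.1, -0.2, -2.4]
width: 0.0237
```

```bash
python3 g.py a 1.571 0 -4.66 0; python3 - <<'E'
from h import *
t,_=cams.capture("top");s,_=cams.capture("scene")
cv2.imwrite("pics/top2.png",t);cv2.imwrite("pics/scene2.png",s)
o=np.hstack([cv2.resize(t[120:200,265:345],None,fx=5,fy=5,interpolation=2),cv2.resize(s[180:260,290:370],None,fx=5,fy=5,interpolation=2)])
cv2.imwrite("pics/show2.png",o)
E
```

```text
{'p': [0.6164936446496814, 0.011607670749311405, 0.08899999999999998], 'yaw': 1.4028000000000003}
```

View pics/show2.png

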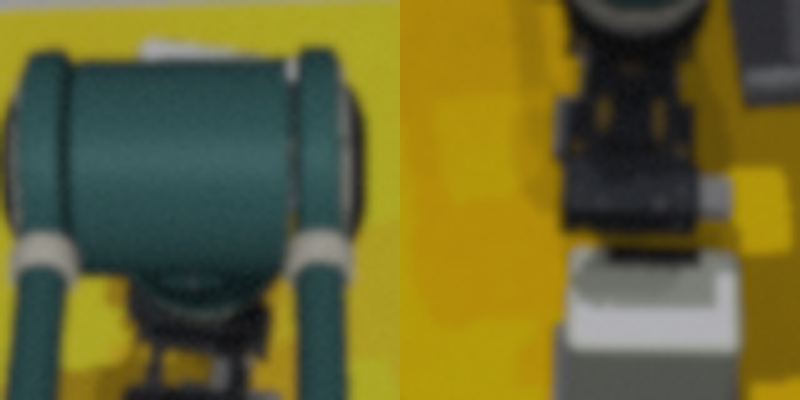

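Shown: the short edge is parallel to the reader front and centred (right end at crop px 732, reader top spans 568–740). On to the nest.

```bash
python3 g.py p .4962 .2123 .14 3.083;python3 g.py p .4962 .2123 .034 3.083
```

```text
turnz -1.6802 shift cm [ 17.78 -15.22  -5.1 ]
turnz -1.6802 shift cm [ 17.78 -15.22   5.5 ]
```

step_arm:
  steps:
    - [[0,0,0],[0,0,0],1.5]
    - [[0,0,0],[0,0,0],1.5]
    - [[0,0,0],[0,-3,-1],1.5]
    - [[0,0,0],[0,-7,-3],1.5]
    - [[0,0,-0.1],[2,-9,-5.1],1.5]
    - [[0,0,-0.28],[4,-11,-5.1],1.5]
    - [[0,0,-0.46],[6,-12,-5.1],1.5]
    - [[0,0,-0.64],[8,-13,-5.1],1.5]
    - [[0,0,-0.82],[10,-14,-5.1],1.5]
    - [[0,0,-1.0],[12,-15.22,-5.1],1.5]
    - [[0,0,-1.18],[14,-15.22,-5.1],1.5]
    - [[0,0,-1.36],[16,-15.22,-5.1],1.5]
    - [[0,0,-1.54],[17,-15.22,-5.1],1.5]
    - [[0,0,-1.68],[17.78,-15.22,-5.1],1.5]
    - [[0,0,-1.68],[17.78,-15.22,-5.1],1.5]
    - [[0,0,-1.68],[17.78,-15.22,-2],1.5]
    - [[0,0,-1.68],[17.78,-15.22,1.5],1.5]
    - [[0,0,-1.68],[17.78,-15.22,3.5],1.5]
    - [[0,0,-1.68],[17.78,-15.22,3.5],1.5]
    - [[0,0,-1.68],[17.78,-15.22,3.5],1.5]

```text
t: 11.65
position: [0.4971, 0.2126, 0.0546]
tool_rot: [3.141, 0.001, 3.081]
force: [0.4, 0.1, -2.2]
width: 0.0238
```

```bash
python3 g.py a -1.68 17.78 -15.22 3.5; python3 - <<'E'
from h import *
t,_=cams.capture("top");s,_=cams.capture("scene")
cv2.imwrite("pics/top3.png",t);cv2.imwrite("pics/scene3.png",s)
o=np.hstack([cv2.resize(t[180:260,210:290],None,fx=5,fy=5,interpolation=2),cv2.resize(s[140:220,340:420],None,fx=5,fy=5,interpolation=2)])
cv2.imwrite("pics/nest3.png",o); print(env.observe()["force"])
E
```

```text
{'p': [0.49616579447722986, 0.21235350127357425, 0.053999999999999965], 'yaw': 3.0828}
[ 0.0468903  -0.23256131 -2.27849126]
```

View pics/nest3.png

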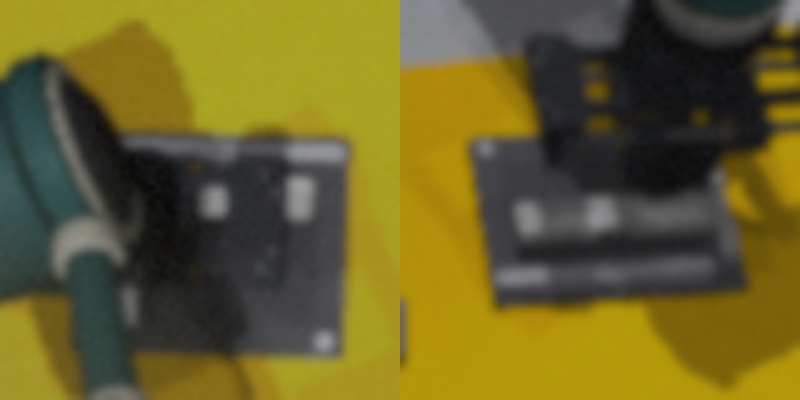

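The square hovers over the plate, parallel to both fences and clear of them (edge at scene crop row about 240, long fence at about 275). Lowering gently.

step_arm:
  steps:
    - [[0,0,0],[0,0,1.5],1.5]
    - [[0,0,0],[0,0,2.2],1.5]
    - [[0,0,0],[0,0,2.4],1.5]
    - [[0,0,0],[0,0,2.5],1.5]
    - [[0,0,0],[0,0,2.5],1.5]

```text
t: 12.38
position: [0.4965, 0.2125, 0.0287]
tool_rot: [3.142, 0.0, 3.083]
force: [-1.1, 0.1, -3.4]
width: 0.0235
```

step_arm:
  steps:
    - [[0,0,0],[0,0,0.05],1.5]
    - [[0,0,0],[0,0,0.1],1.5]
    - [[0,0,0],[0,0,0.1],1.5]
    - [[0,0,0],[0,0,0.1],1.5]

```text
t: 12.88
position: [0.4967, 0.2126, 0.0281]
tool_rot: [3.141, 0.001, 3.083]
force: [-1.0, 0.6, -0.9]
width: 0.0236
```

step_arm:
  steps:
    - [[0,0,0],[0,0,0.05],1.5]
    - [[0,0,0],[0,0,0.05],1.5]
    - [[0,0,0],[0,0,0.05],1.5]

```text
t: 13.25
position: [0.497, 0.2127, 0.028]
tool_rot: [3.141, 0.001, 3.083]
force: [-1.1, 0.1, 5.4]
width: 0.0236
```

```bash
python3 g.py a 0 0 0 2.65; python3 -c "
from bench import env
print(env.observe())"; python3 g.py p .5056 .2217 .0275 3.083
```

```text
{'p': [0.49616579447722986, 0.21235350127357425, 0.027499999999999965], 'yaw': 3.0828}
{'t': 13.25, 'joints': array([ 3.58349349e-01,  2.38281381e-01,  2.06823499e+00, -7.92983005e-05,
        8.33835808e-01, -1.15365600e+00]), 'dq': array([ 0.00035985, -0.00113003, -0.00075886, -0.0007048 ,  0.00036821,
        0.00159409]), 'joint_efforts': array([-1.10050591e-02, -3.80857015e+01, -2.62308991e+01,  7.00059067e-02,
       -4.15907353e-01, -1.37474851e-02]), 'position': array([0.49704867, 0.2127221 , 0.02803306]), 'tool_rot': array([3.14114383e+00, 1.15791983e-03, 3.08285467e+00]), 'force': array([-1.07394048,  0.0873027 ,  5.37553383]), 'wrist_torque': array([-0.15245012,  0.12736254, -0.00510396]), 'width': 0.02364367849989587}
turnz -0.0002 shift cm [-0.89  0.99 -0.  ]
```

step_arm:
  steps:
    - [[0,0,0],[-0.2,0.2,0],1.5]
    - [[0,0,0],[-0.4,0.4,0],1.5]
    - [[0,0,0],[-0.5,0.5,0],1.5]
    - [[0,0,0],[-0.5,0.5,0],1.5]

```text
t: 13.75
position: [0.5026, 0.2175, 0.028]
tool_rot: [3.141, 0.002, 3.083]
force: [-0.2, -0.2, 5.1]
width: 0.0239
```

step_arm:
  steps:
    - [[0,0,0],[-0.1,0,0],1.5]
    - [[0,0,0],[-0.2,0,0],1.5]
    - [[0,0,0],[-0.2,0,0],1.5]

```text
t: 14.12
position: [0.5044, 0.2174, 0.028]
tool_rot: [3.141, 0.001, 3.083]
force: [-1.0, 0.9, 4.9]
width: 0.0238
```

step_arm:
  steps:
    - [[0,0,0],[-0.05,0,0],1.5]
    - [[0,0,0],[-0.1,0,0],1.5]
    - [[0,0,0],[-0.1,0,0],1.5]

```text
t: 14.5
position: [0.5054, 0.2173, 0.028]
tool_rot: [3.141, 0.001, 3.083]
force: [-1.7, -0.4, 5.6]
width: 0.0233
```

step_arm:
  steps:
    - [[0,0,0],[-0.05,0,0],1.5]
    - [[0,0,0],[-0.1,0,0],1.5]
    - [[0,0,0],[-0.1,0,0],1.5]

```text
t: 14.88
position: [0.5063, 0.2173, 0.028]
tool_rot: [3.141, 0.001, 3.083]
force: [-1.0, -0.6, 4.8]
width: 0.0238
```

step_arm:
  steps:
    - [[0,0,0],[-0.05,0,0],1.5]
    - [[0,0,0],[-0.1,0,0],1.5]
    - [[0,0,0],[-0.1,0,0],1.5]

```text
t: 15.25
position: [0.5073, 0.2172, 0.028]
tool_rot: [3.141, 0.001, 3.083]
force: [-0.5, -0.6, 5.8]
width: 0.0237
```

step_arm:
  steps:
    - [[0,0,0],[-0.05,0,0],1.5]
    - [[0,0,0],[-0.1,0,0],1.5]
    - [[0,0,0],[-0.1,0,0],1.5]

```text
t: 15.62
position: [0.5083, 0.2172, 0.028]
tool_rot: [3.141, 0.001, 3.083]
force: [-1.2, 0.4, 5.9]
width: 0.0235
```

step_arm:
  steps:
    - [[0,0,0],[-0.05,0,0],1.5]
    - [[0,0,0],[-0.1,0,0],1.5]
    - [[0,0,0],[-0.1,0,0],1.5]

```text
t: 16.0
position: [0.5085, 0.2171, 0.028]
tool_rot: [3.141, -0.0, 3.083]
force: [-3.7, 0.6, 7.6]
width: 0.0233
```

```bash
python3 g.py a 0 -1.2 .5 0; python3 - <<'E'
from h import *
t,_=cams.capture("top");s,_=cams.capture("scene")
cv2.imwrite("pics/top4.png",t);cv2.imwrite("pics/scene4.png",s)
o=np.hstack([cv2.resize(t[190:255,215:290],None,fx=5,fy=5,interpolation=2),cv2.resize(s[160:225,345:420],None,fx=5,fy=5,interpolation=2)])
cv2.imwrite("pics/nest4.png",o); print(env.observe()["force"])
E
```

```text
{'p': [0.5084388549399508, 0.2166397568513945, 0.027499999999999965], 'yaw': 3.0828}
[-4.2610113   0.34410726  7.9758698 ]
```

View pics/nest4.png

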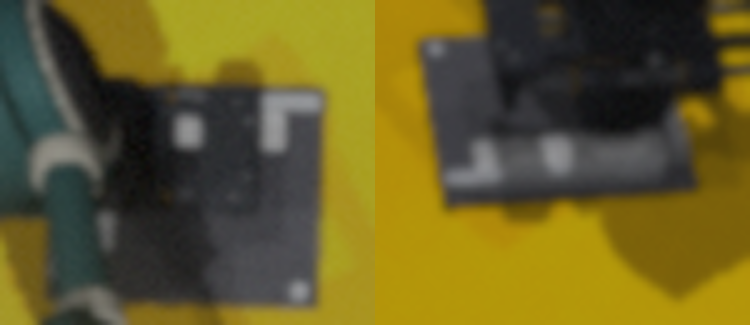

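Contact with the long fence: force x is about -4 N, and both crops show the leg against it. Now sliding along y to the short fence.

step_arm:
  steps:
    - [[0,0,0],[0,0.05,0],1.5]
    - [[0,0,0],[0,0.1,0],1.5]
    - [[0,0,0],[0,0.15,0],1.5]
    - [[0,0,0],[0,0.2,0],1.5]
    - [[0,0,0],[0,0.2,0],1.5]

```text
t: 16.73
position: [0.5086, 0.2186, 0.028]
tool_rot: [-3.141, -0.001, 3.083]
force: [-3.2, -2.5, 8.7]
width: 0.0237
```

step_arm:
  steps:
    - [[0,0,0],[0,0.05,0],1.5]
    - [[0,0,0],[0,0.1,0],1.5]
    - [[0,0,0],[0,0.1,0],1.5]

```text
t: 17.1
position: [0.5087, 0.2196, 0.028]
tool_rot: [-3.141, -0.001, 3.083]
force: [-4.3, -1.8, 8.4]
width: 0.0236
```

step_arm:
  steps:
    - [[0,0,0],[0,0.05,0],1.5]
    - [[0,0,0],[0,0.1,0],1.5]
    - [[0,0,0],[0,0.1,0],1.5]

```text
t: 17.48
position: [0.5087, 0.2206, 0.028]
tool_rot: [-3.141, -0.001, 3.083]
force: [-4.0, -2.6, 8.7]
width: 0.0236
```

step_arm:
  steps:
    - [[0,0,0],[0,0.05,0],1.5]
    - [[0,0,0],[0,0.1,0],1.5]
    - [[0,0,0],[0,0.1,0],1.5]

```text
t: 17.85
position: [0.5087, 0.2211, 0.028]
tool_rot: [-3.14, -0.001, 3.083]
force: [-4.1, -3.7, 9.3]
width: 0.024
```

step_arm:
  steps:
    - [[0,0,0],[0,0.03,0],1.5]
    - [[0,0,0],[0,0.05,0],1.5]
    - [[0,0,0],[0,0.05,0],1.5]

```text
t: 18.23
position: [0.5087, 0.2211, 0.0281]
tool_rot: [-3.14, -0.001, 3.083]
force: [-4.2, -6.1, 10.3]
width: 0.0238
```

```bash
python3 g.py a 0 0 .55 0; python3 - <<'E'
from h import *
t,_=cams.capture("top");s,_=cams.capture("scene")
cv2.imwrite("pics/top5.png",t);cv2.imwrite("pics/scene5.png",s)
o=np.hstack([cv2.resize(t[190:255,215:290],None,fx=5,fy=5,interpolation=2),cv2.resize(s[160:225,345:420],None,fx=5,fy=5,interpolation=2)])
cv2.imwrite("pics/nest5.png",o); o=env.observe();print(o["t"],o["force"],o["wrist_torque"],o["position"],o["tool_rot"])
E
```

```text
{'p': [0.5087620282807123, 0.22213025400482433, 0.027499999999999965], 'yaw': 3.0828}
18.325 [-4.18587556 -5.30622548 10.33194934] [-0.69410559  0.35463008 -0.01418322] [0.50878166 0.22113271 0.02809284] [-3.13975337e+00 -7.03713062e-04  3.08309192e+00]
```

View pics/nest5.png

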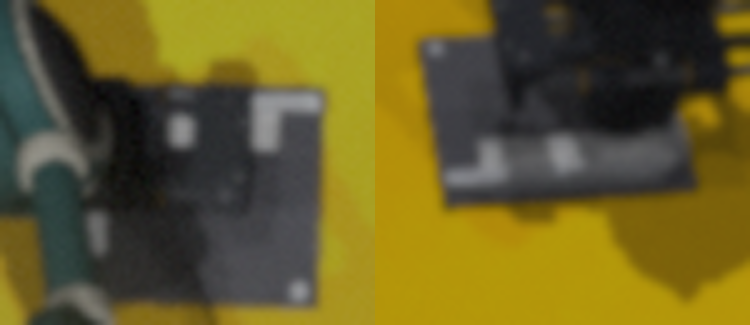

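Both edges look to bear. I check flushness in yaw by a small turn probe, watching the wrist moment.

step_arm:
  steps:
    - [[0,0,0.006],[0,0,0],1.5]
    - [[0,0,0.006],[0,0,0],1.5]
    - [[0,0,0.006],[0,0,0],1.5]
    - [[0,0,0.006],[0,0,0],1.5]

```text
t: 18.82
position: [0.5087, 0.2211, 0.028]
tool_rot: [-3.14, -0.001, 3.078]
force: [-3.8, -5.2, 9.9]
width: 0.0236
```

```bash
cat > o.py <<'E'
from bench import env
o=env.observe();print(o["t"],o["force"].round(2),o["wrist_torque"].round(3),o["position"].round(4),o["tool_rot"].round(4),o["joint_efforts"][[0,5]].round(3))
E
python3 o.py
```

```text
18.825 [-3.84 -5.24  9.85] [-0.71   0.327  0.24 ] [0.5087 0.2211 0.028 ] [-3.1395e+00 -7.0000e-04  3.0780e+00] [1.853 0.256]
```

step_arm:
  steps:
    - [[0,0,-0.012],[0,0,0],1.5]
    - [[0,0,-0.012],[0,0,0],1.5]
    - [[0,0,-0.012],[0,0,0],1.5]
    - [[0,0,-0.012],[0,0,0],1.5]

```text
t: 19.32
position: [0.5087, 0.2211, 0.028]
tool_rot: [-3.14, -0.001, 3.088]
force: [-3.1, -5.7, 10.3]
width: 0.0233
```

```bash
python3 o.py
```

```text
19.325 [-3.06 -5.66 10.31] [-0.758  0.312 -0.28 ] [0.5087 0.2211 0.028 ] [-3.1399e+00 -9.0000e-04  3.0882e+00] [ 2.454 -0.305]
```

The moment is symmetric (+0.24 / -0.28 N m at ±0.005 rad, about zero at neutral), so the square sits flush. Returning to neutral, with slightly more push on the long fence.

step_arm:
  steps:
    - [[0,0,0.006],[0,0,0],1.5]
    - [[0,0,0.006],[-0.02,0,0],1.5]
    - [[0,0,0.006],[-0.03,0.01,0],1.5]
    - [[0,0,0.006],[-0.03,0.01,0],1.5]
    - [[0,0,0.006],[-0.03,0.01,0],1.5]
    - [[0,0,0.006],[-0.03,0.01,0],1.5]
    - [[0,0,0.006],[-0.03,0.01,0],1.5]
    - [[0,0,0.006],[-0.03,0.01,0],1.5]

```text
t: 20.32
position: [0.5087, 0.2211, 0.028]
tool_rot: [-3.139, -0.001, 3.083]
force: [-5.1, -6.8, 10.3]
width: 0.0238
```

```bash
python3 o.py; python3 - <<'E'
from h import *
t,_=cams.capture("top");s,_=cams.capture("scene")
cv2.imwrite("pics/scene6.png",s); cv2.imwrite("pics/top6.png",t)
# scene: bounding of fence/square boundary, other objects unmoved
for n,im in(("top",t),("scene",s)):
    a=cv2.imread(f"pics/{n}0.png")
    for nm,z in(("jar",(305,238,24,24) if n=="top" else (308,155,22,26)),("timer",(296,192,28,24) if n=="top" else (316,194,30,22)),("reader",(284,123,50,42) if n=="top" else (315,222,50,50)),("tipbox",(208,118,54,40) if n=="top" else (388,225,60,48))):
        x,y,w,h=z; A=np.float32(a[y:y+h,x:x+w,0]);B=np.float32(im[y:y+h,x:x+w,0]); print(n,nm,np.abs(A-B).mean().round(1),np.round(cv2.phaseCorrelate(A,B)[0],2))
E
python3 o.py
```

```text
20.325 [-5.13 -6.83 10.34] [-0.73   0.442 -0.038] [0.5087 0.2211 0.028 ] [-3.1395e+00 -1.4000e-03  3.0831e+00] [ 2.089 -0.022]
top jar 4.4 [0.03 0.18]
top timer 3.9 [ 0.08 -0.02]
top reader 4.5 [0.05 0.62]
top tipbox 5.7 [-0.    0.01]
scene jar 4.9 [0.19 0.7 ]
scene timer 1.3 [-0.05  0.02]
scene reader 2.6 [-0.01 -0.03]
scene tipbox 3.1 [0.05 0.04]
20.425 [-5.38 -6.12 10.64] [-0.746  0.452 -0.019] [0.5087 0.2211 0.0281] [-3.1395e+00 -1.4000e-03  3.0831e+00] [ 2.089 -0.022]
```

View pics/scene6.png

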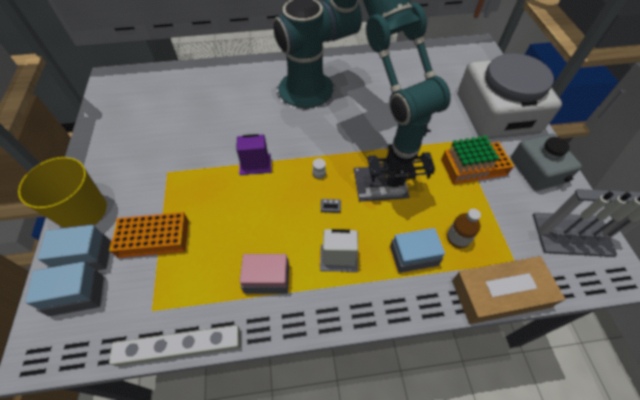

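The picture shows the square in the nest corner at (385,183), still gripped. The jar, timer, reader and tip boxes are where they were.

```bash
python3 -c "
from bench import ticket
print(ticket.job_done())"; python3 o.py
```

```text
the job is handed in; nothing more can be done
None
the job is handed in; nothing more can be done
```

I lifted the square by its grip and showed the long-edge code, then the short-edge code, to the white reader. Each was held still for about a second, roughly 4 cm from the glass. I then laid it in the nest and handed the job in at about 20.4 s, still gripping it and pressing it into the corner.

**Fit against the fences:** the last readings were about 5 N on the long fence, 6–7 N on the short fence and 10 N down. The yaw moment was about zero and changed evenly (about ±0.26 N m) when I turned the tool slightly each way, which suggests both edges bear flush. The images also show the legs against the fences.

**Other objects:** the jar, timer, reader and tip boxes look unmoved in the images, shifting less than 1 px. I checked the rest only by eye in the last full picture.

**Checks that disagreed:**
- The two cameras differed by about 3 mm.
- Contact with the long fence came about 3 mm later in x than I had computed. The square probably sat slightly off-centre in the grip, so its distances from the reader are good to about 5 mm.
- The interface gives no read signal, so I could only judge the two showings from the geometry and the pictures.

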